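# Index a rubber test puck under the hardness tester and start the reading

## Robot

A 6-joint arm with a two-finger parallel gripper is mounted at the origin on the work surface. World frame = base frame: x ahead of the robot, y to its left, z up, the work surface at z = 0. Lengths are in mm, angles in rad, forces in N, time in s.
With the tool pointing down it reaches from about 400 to 825 mm from the base axis. Payload 7 kg.
Tool frame: the origin (TCP) lies midway between the tips of the shut fingers; the grasp point (between the pads) lies robot.grasp_offset behind it (robot.grasp_offset is the distance from the TCP to the grasp point, in mm); z points along the fingers, y is the line along which they close (so a half turn about z gives the same grasp; the last joint's range is limited). The gripper opens to 88 mm and grips with 3 to 60 N. Pads are 19 mm wide; open, the fingers measure 130 mm over their backs; the gripper's body (78 mm by 193 mm) begins 47 mm behind the grasp point.
Start: joints at [1.545, 0.359, 0.012, 0, -1.224, -0.288], TCP at [208.364, 642.012, 226.561] pointing down, gripper open.
Joint ranges: [-3.07, 3.07], [-1.43, 2.12], [-1.02, 1.25], [-3.03, 1.67], [-3.05, -0], [-3.03, 3.03]. Speed limits (rad/s): [2.39, 2.39, 3.01, 3.14, 3.14, 3.14].

## Interface

Orientations are given as a unit quaternion [x, y, z, w].
In Python, from station import robot, optics, spotter gives the robot as it stands.
- The arm moves only by the shell command python3 -m creep 'ROWS'. ROWS is JSON, a list of rows, each an object of numbers: "x", "y", "z": the shift along the tool's x, y, z in mm; "ax", "ay", "az": the turn, a rotation vector about the tool's x, y, z in rad; "grip": the finger opening in mm, from 0 to 87.6. A call has 1 to 5 rows; each row shifts and turns the commanded pose from where the row before left it, along the tool's axes as they then stand; what a row does not reach is not made up. A row lasts 1/12 s, in which the tool goes at most 41.7 mm and 7.16 degrees, less where a joint would pass 70% of its speed; a pose out of reach is approached as far as the arm can. A call with a gripper value outside its range is refused whole. The fingers move at their own pace and stop on an object; the grip force is fixed at half the most. Time passes only in rows, so rows that do not move let the fingers close. It gives the time, the measured TCP pose, the force, the opening and the grip force at its end, in the units of the state.
- robot.observe(): the state, without advancing time (a new reading comes with each control period).
- optics.grab_frame(name): name is "scene" or "top"; returns the picture (480x640x3 uint8, red, green, blue); there is no depth.
- optics.calibration(name): a dict with "mtx" (3x3 intrinsics, pixels), "rvec" (rotation vector, rad) and "tvec" (3), from world to camera coordinates, as OpenCV has them. Camera axes: x right, y down, z forward; pixel columns grow to the right and rows downward; lengths in mm; the calibration is good to about 2 mm. A picture is of the moment at which its call begins. calibration takes no time and is no camera call.
- robot.hand_in(): hands the job in; it is judged then, once.
Trained networks look in the newest picture that a camera, given by its name, has taken for a name from the list of things; names that differ only in an ending like _2 or _b are one class to them, and where a whole thing is asked for, a point or a joint stands for the part that bears it (a point fixed in the world has none). Each returns a list of dicts, best first, with "p" (0 to 1); they miss things now and then, are a little off and sometimes report something else, mostly with a low value. They report only what shows in the picture. A call takes as long as a camera call.
- spotter.boxes_of(query, camera): "location" ([column, row] in pixels, amid what is visible of it).
The state is a dict: "time": time; "joints": joint angles; "joint_velocities": joint speeds; "joint_efforts": joint torques, N m; "eef_pos": TCP position; "eef_rot": TCP orientation; "contact_force": force on the tool from outside, world axes, zero at the start; "torque": the same for the moment, N m; "finger_gap": finger opening in mm; "finger_force": force on a finger pad.
Only numpy, scipy, OpenCV 4.12 (cv2) and the standard library are available. Lean on these libraries where they do the work, as an engineer would, in place of code of your own. Each camera call takes 0.05 s, during which the arm holds its last target. There are 200 camera calls.

## Task

Turn the hardness tester's indexing turntable until it clicks home with the yellow puck right under the probe, then push the measuring head all the way down to its stop by the black knob on top. After that, on the sloping console, press the white zero key fully and let it come back, then press the green start key fully and let it come back. Do not press the red stop key, keep all pucks in their nests, and leave the beaker, stopwatch and screwdriver where they are.

Things in the scene. Friction and masses are not known exactly. Their poses are not given: they have to be found in the camera images.
- turntable_centre (a point): Centre of the upper face of the turntable, an aluminium disc 230 mm across, 42 mm above the bench. Turns with it. Four nests 75 mm out along its +x, +y, -x, -y. Between them, 45 degrees from these axes and 100 mm out, stand four black round posts, 12 mm across, rising 50 mm above the face: handles to pinch or push. A dark hub 6 mm high is in the middle.
- turntable (a joint): Turntable angle, rad, positive counter-clockwise from above, 0 at the start, stops at +-3.8. A sprung roller clicks into a detent every quarter turn (0, +-1.571, +-3.142), which puts a nest under the probe; it pulls in from about 3 degrees off. Leaving or entering a detent takes about 4 to 8 N at a post; in between it turns easily.
- tester: Tester's fixed grey base, 270 mm across, 22 mm high. Origin on the bench under the turntable's axis; x axis points to the probe (75 mm out) and the steel column (178 mm out, 28 mm thick, 272 mm high), on the side away from the robot. The nest under the probe is empty at the start; the pucks are in the other three in any order.
- probe_tip (a point): Centre of the underside of the probe's 20 mm steel foot, under the head. The foot is sprung, yielding up to 12 mm upwards at 1 to 5 N. With the head up it is about 40 mm above the pucks' tops; with the head at its stop it rests, sprung by 5 mm, on the puck.
- knob_top (a point): Centre of the flat top of the black round knob (40 mm across, 17 mm thick, on a short stem) on top of the ivory measuring head (125 mm deep, 88 mm wide, 85 mm high; its front face is 35 mm in front of the knob's axis). The knob is right above the probe's axis and its top is about 260 mm above the bench with the head up.
- head (a joint): How far the head has been pushed down its column, in m: 0 to 0.01 at the start, 0.045 at the lower stop. Stiff slide: it stays where it is left; pushing it down takes about 6 to 12 N at a moderate speed.
- puck_yellow: Yellow rubber test puck, 44 mm across, 25 mm tall, about 50 g; origin at the centre of its underside, z up. It stands loose in one of the turntable's four nests (three brass pins 6 mm tall around it, about 1.5 mm of play).
- puck_blue: Blue rubber test puck, 44 mm across, 25 mm tall, about 50 g; origin at the centre of its underside, z up. It stands loose in one of the turntable's four nests (three brass pins 6 mm tall around it, about 1.5 mm of play).
- puck_green: Green rubber test puck, 44 mm across, 25 mm tall, about 50 g; origin at the centre of its underside, z up. It stands loose in one of the turntable's four nests (three brass pins 6 mm tall around it, about 1.5 mm of play).
- zero_key_top (a point): Centre of the top of the white zero key, 28 mm across, standing 6 mm proud of a black 44 mm housing. z axis points out of the key along its line of travel, tilted 35 degrees from vertical towards the console's front (robot side); y axis along the row. Travel 6 mm, 5 N when fully down, springs back. Leftmost seen from the robot.
- start_key_top (a point): Centre of the top of the green start key, 28 mm across, standing 6 mm proud of a black 44 mm housing. z axis points out of the key along its line of travel, tilted 35 degrees from vertical towards the console's front (robot side); y axis along the row. Travel 6 mm, 5 N when fully down, springs back. Middle key.
- stop_key_top (a point): Centre of the top of the red stop key, 28 mm across, standing 6 mm proud of a black 44 mm housing. z axis points out of the key along its line of travel, tilted 35 degrees from vertical towards the console's front (robot side); y axis along the row. Travel 6 mm, 5 N when fully down, springs back. Rightmost; not to be pressed.
- zero_key (a joint): How far the white key is pressed, m, 0 to 0.006.
- start_key (a joint): How far the green key is pressed, m, 0 to 0.006.
- stop_key (a joint): How far the red key is pressed, m, 0 to 0.006.
- beaker: Bystander: open white plastic beaker, 72 mm across, 90 mm tall, origin under its centre.
- stopwatch: Bystander: flat black stopwatch, 58 mm across, 16 mm high, with a red crown; origin under its centre.
- screwdriver: Bystander: screwdriver with a red handle, 180 mm long, lying on the bench beyond the console; origin under its middle, x along it.
- console: Console, 190 mm wide, 200 mm high; origin under it, front faces its -x. Three keys 50 mm apart along y on a grey deck sloping 35 degrees. Its ivory display housing overhangs behind the keys: an upright front 12 mm behind (in plan) the middle of the keys' tops, from 37 to 122 mm above them, so an upright gripper does not fit: lean the tool along the key's axis.

How it is judged:
By the outcome, as a careful person would: the job done as asked, in the order asked, and still so for the second after the job is handed in, with the robot touching nothing.
It also fails if it takes over 72 s, if anything falls off the work surface, if the arm or the gripper's body presses on something with over 40 N, if the wrist force passes 120 N, or if a joint passes its speed limit or range.

## Working session

There is one attempt and no reset: what is moved stays moved. The work goes in short steps, Python scripts to look and compute and a shell command to move; the robot and the scene stay as the last step left them, time stands still between calls to the robot, and variables do not carry over. Pictures are saved under pics/ and viewed, at most 10 in all, crops included, and the job is handed in when it is done.

```bash
mkdir -p pics; ls; python3 - <<'E'
from station import robot, optics, spotter
import cv2
for c in ("scene","top"):
    im=optics.grab_frame(c); cv2.imwrite(f"pics/{c}0.png",im[:,:,::-1])
    k=optics.calibration(c); R,_=cv2.Rodrigues(k["rvec"]); print(c,k["mtx"].round(1).tolist(),(-R.T@k["tvec"].reshape(3)).round(0),R.round(2).tolist())
    for q in ["turntable_centre","probe_tip","knob_top","puck_yellow","puck_blue","puck_green","zero_key_top","start_key_top","stop_key_top","beaker","stopwatch","screwdriver","console","tester"]:
        print(q,[(d["location"],round(d["p"],2)) for d in spotter.boxes_of(q,c)[:2]])
s=robot.observe(); print(s, robot.grasp_offset)
E
```

```text
pics
scene [[433.6, 0.0, 320.9], [0.0, 433.6, 239.6], [0.0, 0.0, 1.0]] [955. 251. 983.] [[-0.48, 0.88, 0.01], [0.76, 0.42, -0.5], [-0.45, -0.23, -0.87]]
turntable_centre [([398.5, 294.1], 0.6)]
probe_tip [([202.8, 337.4], 0.33)]
knob_top [([388.7, 334.8], 0.84), ([404.4, 279.7], 0.23)]
puck_yellow [([363.7, 301.1], 0.82)]
puck_blue [([401.6, 283.7], 0.77)]
puck_green [([427.5, 319.1], 0.67), ([319.7, 217.3], 0.67)]
zero_key_top []
start_key_top []
stop_key_top []
beaker []
stopwatch [([318.2, 217.3], 0.66)]
screwdriver [([200.6, 336.7], 0.96), ([405.6, 284.4], 0.61)]
console [([200.8, 202.2], 0.74)]
tester [([386.9, 331.5], 0.8)]
top [[595.2, 0.0, 322.1], [0.0, 595.2, 252.9], [0.0, 0.0, 1.0]] [ 434.   12. 1582.] [[-0.01, -1.0, -0.01], [-1.0, 0.01, -0.08], [0.08, 0.01, -1.0]]
turntable_centre [([247.0, 257.2], 0.87)]
probe_tip [([244.7, 279.6], 0.72), ([227.5, 204.3], 0.66)]
knob_top [([230.1, 203.6], 0.67)]
puck_yellow [([271.2, 248.0], 0.74)]
puck_blue [([246.9, 278.1], 0.51)]
puck_green [([210.8, 256.7], 0.52)]
zero_key_top [([424.2, 263.4], 0.65), ([248.1, 258.3], 0.24)]
start_key
[... 284 characters left out ...]
': array([ 1.54512938e+00,  3.58624489e-01,  1.18875997e-02,  7.00607163e-06,
       -1.22408954e+00, -2.88123755e-01]), 'joint_velocities': array([ 0.00035862, -0.00135187,  0.00107772, -0.00103547,  0.00025154,
        0.00144601]), 'joint_efforts': array([-1.16037245e-03, -5.82372558e+01,  2.93306530e+01,  7.00259686e+00,
        1.26466888e-02,  4.77914455e-07]), 'eef_pos': array([208.34791503, 642.01659027, 226.54125282]), 'eef_rot': array([ 9.87717337e-01, -1.56251276e-01,  5.23564518e-06,  1.44900435e-05]), 'contact_force': array([ 0.4494775 , -0.53150403, -0.64724723]), 'torque': array([ 0.05636173, -0.00074887, -0.00939581]), 'finger_force': 0.0, 'finger_gap': 87.7138654306614} 18.8
```

View pictures.

View pics/top0.png

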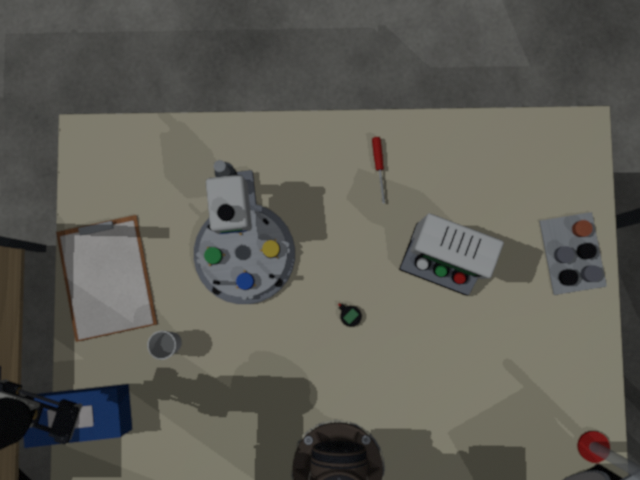

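View pics/scene0.png

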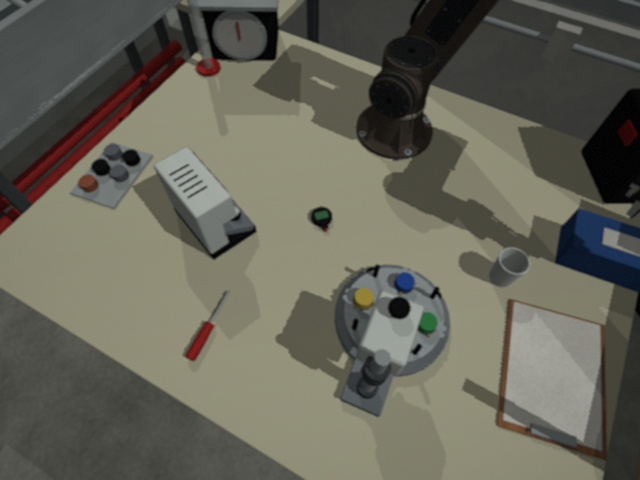

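The top view shows the tester at about (245,252): yellow puck right (271,248), blue near (246,281), green left (213,256), knob (226,212). The console keys are at (422,264) white, (441,270) green and (460,278) red. Yellow is in the tester's -y nest, so it needs a +90° turn. I'll refine the positions by colour.

```bash
cat > h.py <<'E'
import numpy as np, cv2
from station import optics, robot
from scipy.spatial.transform import Rotation as Ro
def ray(c,px,z):
    k=optics.calibration(c); R,_=cv2.Rodrigues(k["rvec"]); C=-R.T@np.reshape(k["tvec"],3)
    d=R.T@np.linalg.inv(k["mtx"])@[px[0],px[1],1]; return C+d*(z-C[2])/d[2]
def blob(im,px,cond,r=14):
    x0,y0=int(px[0])-r,int(px[1])-r; p=im[y0:y0+2*r,x0:x0+2*r].astype(int)
    m=cond(p[...,0],p[...,1],p[...,2]).astype(np.uint8)
    n,l,s,c=cv2.connectedComponentsWithStats(m); i=1+np.argmax(s[1:,4]); return c[i]+[x0,y0],s[i]
E
python3 - <<'E'
from h import *
im=cv2.imread("pics/top0.png")[:,:,::-1]
F=dict(yel=((271,248),lambda r,g,b:(r-b>50)&(g-b>40),67),blue=((246,281),lambda r,g,b:(b-r>50),67),green=((213,256),lambda r,g,b:(g-r>30)&(g-b>20),67),
 knob=((226,212),lambda r,g,b:(r+g+b<120),255),white=((422,264),lambda r,g,b:(r+g+b>330)&(abs(r-b)<60),78),start=((441,270),lambda r,g,b:(g-r>30),78),stop=((460,278),lambda r,g,b:(r-g>50),78))
P={}
for n,(px,c,z) in F.items():
    q,s=blob(im,px,c,12 if n in("white",) else 14); P[n]=ray("top",q,z); print(n,q.round(1),s[2:],P[n].round(1))
m=(P['yel']+P['green'])/2; print("ctr",m, "yel-green",np.linalg.norm(P['yel']-P['green']))
u=m-P['blue']; print(np.linalg.norm(u),np.degrees(np.arctan2(u[1],u[0]))); v=P['green']-P['yel']; print(np.degrees(np.arctan2(v[1],v[0]))-90)
k=P['knob']-m; print("knob",np.hypot(*k[:2]),np.degrees(np.arctan2(k[1],k[0])))
v=P['white']-P['stop']; print("row",np.linalg.norm(v),np.degrees(np.arctan2(v[1],v[0]))-90)
big=np.hstack([cv2.resize(im[190:310,180:320],(0,0),fx=2.8,fy=2.8,interpolation=2),cv2.resize(im[190:310,390:510],(0,0),fx=2.8,fy=2.8,interpolation=2)])
cv2.imwrite("pics/crop0.png",big[:,:,::-1])
E
```

```text
yel [270.3 248.3] [ 17  17 220] [568.5 162.6  67. ]
blue [244.3 280.6] [ 17  16 217] [486.6 229.2  67. ]
green [212.3 255. ] [ 17  17 227] [553.  311.1  67. ]
knob [225.6 212.2] [ 16  15 196] [634.8 244.2 255. ]
white [422. 264.] [ 9  9 67] [ 522.7 -222.1   78. ]
start [440.6 270.8] [ 12  11 101] [ 504.9 -268.5   78. ]
stop [459.1 277.8] [11 10 88] [ 486.8 -314.5   78. ]
ctr [560.77203075 236.82268264  67.        ] yel-green 149.29690482138406
74.56700920695924 5.901999089731582
5.9597664003454724
knob 74.40322829505983 5.659642634620277
row 99.10721587138289 -21.233642437672074
```

View pics/crop0.png

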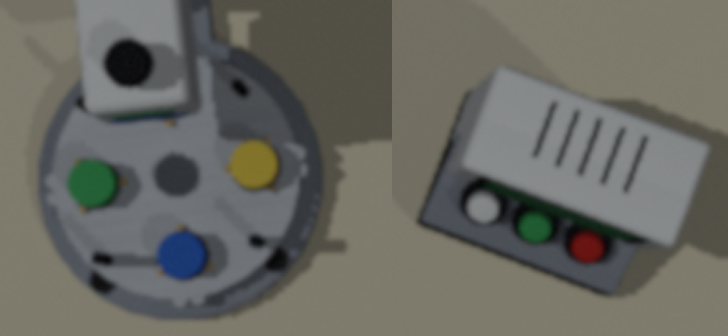

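Everything agrees with the given sizes: nests are 74.6 mm out, the keys span 99 mm, and the tester yaw is 5.8°. The turntable centre is at (560.8, 236.8), so the post at tester 135° is at (483, 300). I'll swing that post on the robot side to 225°.

```bash
cat >> h.py <<'E'
def togo(pos,R=None):
    s=robot.observe(); T=Ro.from_quat(s["eef_rot"])
    print("t",s["time"],"pos",s["eef_pos"].round(1),"j",s["joints"].round(2),"F",s["contact_force"].round(1),"gap",round(s["finger_gap"],1),"yaw",np.degrees(np.arctan2(*T.as_matrix()[[1,0],0])).round(2))
    print("shift",T.inv().apply(np.array(pos)-s["eef_pos"]).round(1),"turn",(T.inv()*R).as_rotvec().round(4) if R is not None else "")
def down(yaw): return Ro.from_euler("z",yaw,degrees=True)*Ro.from_euler("x",180,degrees=True)
E
R='{"x":33.4,"y":21.8}'
python3 -m creep '[{"x":20,"y":13,"grip":40},{"x":33,"y":21.6,"grip":40},{"x":33,"y":21.6,"grip":40},{"x":33,"y":21.6},{"x":33,"y":21.6}]'
python3 -m creep '[{"x":33,"y":21.6,"grip":40},{"x":33,"y":21.6},{"x":33,"y":21.6},{"x":33,"y":21.6},{"x":33,"y":21.6}]'
python3 -m creep '[{"az":0.1,"grip":40},{"az":0.1},{"az":0.1},{"az":0.07},{"x":0}]'
python3 -c "
from h import *
togo([483.3,300,120],down(-39.2))"
```

```text
t 1.5 pos [208.3 642.  226.5] j [ 1.55  0.36  0.01  0.   -1.22 -0.29] F [ 0.4 -0.5 -0.6] gap 87.7 yaw -17.98
shift [367.1 240.4 106.6] turn [ 0.     -0.      0.3704]invalid input
invalid input
invalid input
```

```bash
python3 -m creep '[{"x":20,"y":13,"z":0,"ax":0,"ay":0,"az":0,"grip":40}]'; python3 -m creep '[{"x":33,"y":21.6,"z":0,"ax":0,"ay":0,"az":0,"grip":40},{"x":33,"y":21.6,"z":0,"ax":0,"ay":0,"az":0,"grip":40},{"x":33,"y":21.6,"z":0,"ax":0,"ay":0,"az":0,"grip":40},{"x":33,"y":21.6,"z":0,"ax":0,"ay":0,"az":0,"grip":40},{"x":33,"y":21.6,"z":0,"ax":0,"ay":0,"az":0,"grip":40}]'; python3 -m creep '[{"x":33,"y":21.6,"z":0,"ax":0,"ay":0,"az":0.1,"grip":40},{"x":0,"y":0,"z":0,"ax":0,"ay":0,"az":0.1,"grip":40},{"x":0,"y":0,"z":0,"ax":0,"ay":0,"az":0.1,"grip":40},{"x":0,"y":0,"z":0,"ax":0,"ay":0,"az":0.07,"grip":40},{"x":0,"y":0,"z":0,"ax":0,"ay":0,"az":0,"grip":40}]'
python3 -c "
from h import *
togo([483.3,300,120],down(-39.2))"
```

```text
time: 1.58
eef_pos: [221.9, 625.4, 225.8]
eef_rot: [0.988, -0.155, -0.0, -0.0]
contact_force: [-0.8, 0.1, 0.6]
finger_gap: 84.7
finger_force: 0.0
time: 2.0
eef_pos: [347.8, 468.3, 226.7]
eef_rot: [0.988, -0.156, 0.0, -0.0]
contact_force: [0.8, 1.0, -0.3]
finger_gap: 53.3
finger_force: 0.0
time: 2.42
eef_pos: [372.0, 438.7, 226.8]
eef_rot: [0.941, -0.337, 0.0, -0.0]
contact_force: [-0.3, -0.7, -0.4]
finger_gap: 40.4
finger_force: 0.0
t 2.4167 pos [372.  438.7 226.8] j [ 1.21  0.2  -0.21  0.   -1.16 -0.32] F [-0.3 -0.7 -0.4] gap 40.4 yaw -39.4
shift [174.1  36.6 106.8] turn [-0.0004  0.0001 -0.0036]
```

```bash
python3 -m creep '[{"x":35,"y":7.4,"z":10,"ax":0,"ay":0,"az":0,"grip":40},{"x":35,"y":7.4,"z":10,"ax":0,"ay":0,"az":0,"grip":40},{"x":35,"y":7.4,"z":15,"ax":0,"ay":0,"az":0,"grip":40},{"x":35,"y":7.4,"z":20,"ax":0,"ay":0,"az":0,"grip":40},{"x":34,"y":7,"z":20,"ax":0,"ay":0,"az":0,"grip":40}]' >/dev/null; python3 -m creep '[{"x":0,"y":0,"z":20,"ax":0,"ay":0,"az":0,"grip":40},{"x":0,"y":0,"z":12,"ax":0,"ay":0,"az":0,"grip":40},{"x":0,"y":0,"z":0,"ax":0,"ay":0,"az":0,"grip":40}]'
python3 - <<'E'
from h import *
togo([483.3,300,58],down(-39.2))
for c in("top","scene"): cv2.imwrite(f"pics/{c}1.png",optics.grab_frame(c)[:,:,::-1])
a=cv2.imread("pics/top1.png")[180:320,160:320];b=cv2.imread("pics/scene1.png")[200:340,320:480]
cv2.imwrite("pics/c1.png",np.hstack([cv2.resize(i,(0,0),fx=2.5,fy=2.5,interpolation=2) for i in(a,b)]))
E
```

```text
time: 3.08
eef_pos: [482.5, 299.0, 116.7]
eef_rot: [0.942, -0.335, -0.001, 0.002]
contact_force: [0.1, -1.2, -0.3]
finger_gap: 40.3
finger_force: 0.0
t 3.0833 pos [482.5 299.  116.7] j [ 0.9   0.28 -0.37 -0.   -0.92 -0.01] F [ 0.1 -1.2 -0.3] gap 40.3 yaw -39.13
shift [-0.  -1.6 58.7] turn [0.0048 0.0006 0.0012]
```

View pics/c1.png

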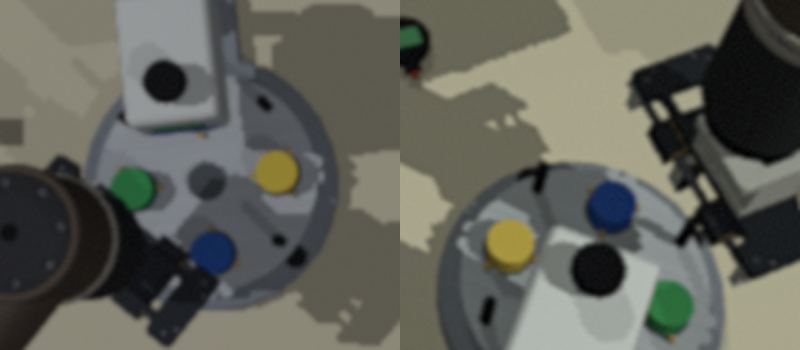

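The crops show the gripper above the near-left post. The fingers are turned tangentially and the pucks are clear, so I'll descend and loosely enclose the post.

```bash
python3 -m creep '[{"x":0,"y":-1.6,"z":12,"ax":0,"ay":0,"az":0,"grip":40},{"x":0,"y":0,"z":12,"ax":0,"ay":0,"az":0,"grip":40},{"x":0,"y":0,"z":15,"ax":0,"ay":0,"az":0,"grip":40},{"x":0,"y":0,"z":15,"ax":0,"ay":0,"az":0,"grip":40},{"x":0,"y":0,"z":5,"ax":0,"ay":0,"az":0,"grip":40}]'; python3 -m creep '[{"x":0,"y":0,"z":0,"ax":0,"ay":0,"az":0,"grip":15},{"x":0,"y":0,"z":0,"ax":0,"ay":0,"az":0,"grip":15},{"x":0,"y":0,"z":0,"ax":0,"ay":0,"az":0,"grip":15},{"x":0,"y":0,"z":0,"ax":0,"ay":0,"az":0,"grip":15},{"x":0,"y":0,"z":0,"ax":0,"ay":0,"az":0,"grip":15}]'
python3 - <<'E'
from h import *
togo([483.3,300,58],down(-39.2))
d=np.radians(6); print(100*np.sin(d), 100*(1-np.cos(d)))
E
```

```text
time: 3.6
eef_pos: [484.0, 302.6, 60.1]
eef_rot: [0.942, -0.334, -0.0, 0.0]
contact_force: [0.2, -0.5, 0.9]
finger_gap: 40.1
finger_force: 0.0
time: 4.02
eef_pos: [484.8, 302.5, 61.5]
eef_rot: [0.942, -0.335, 0.0, -0.001]
contact_force: [0.3, -0.3, 0.7]
finger_gap: 16.4
finger_force: 0.0
t 4.0167 pos [484.8 302.5  61.5] j [ 0.9   0.35 -0.42  0.   -0.79 -0.01] F [ 0.3 -0.3  0.7] gap 16.4 yaw -39.16
shift [0.4 2.9 3.5] turn [-0.0015 -0.0001  0.0007]
10.452846326765346 0.547810463172671
```

```bash
python3 -m creep '[{"x":0.4,"y":2.9,"z":0,"ax":0,"ay":0,"az":0,"grip":15},{"x":0.14,"y":5.2,"z":0,"ax":0,"ay":0,"az":-0.0524,"grip":15},{"x":0.14,"y":5.2,"z":0,"ax":0,"ay":0,"az":-0.0524,"grip":15},{"x":0.55,"y":10.45,"z":0,"ax":0,"ay":0,"az":-0.1047,"grip":15},{"x":0.55,"y":10.45,"z":0,"ax":0,"ay":0,"az":-0.1047,"grip":15}]'; python3 -m creep '[{"x":0.55,"y":10.45,"z":0,"ax":0,"ay":0,"az":-0.1047,"grip":15},{"x":0.55,"y":10.45,"z":0,"ax":0,"ay":0,"az":-0.1047,"grip":15},{"x":0.55,"y":10.45,"z":0,"ax":0,"ay":0,"az":-0.1047,"grip":15},{"x":0.55,"y":10.45,"z":0,"ax":0,"ay":0,"az":-0.1047,"grip":15},{"x":0,"y":0,"z":0,"ax":0,"ay":0,"az":0,"grip":15}]'
python3 - <<'E'
from h import *
a=np.radians(140.8+42); togo([560.8+100*np.cos(a),236.8+100*np.sin(a),60],down(-39.2+42))
E
```

```text
time: 4.43
eef_pos: [467.7, 273.1, 61.1]
eef_rot: [0.983, -0.181, 0.001, -0.001]
contact_force: [1.3, 1.1, 0.4]
finger_gap: 15.2
finger_force: 0.6
time: 4.85
eef_pos: [460.2, 230.0, 60.8]
eef_rot: [1.0, 0.027, -0.0, 0.0]
contact_force: [-0.3, 0.6, -0.2]
finger_gap: 15.0
finger_force: 0.0
t 4.85 pos [460.2 230.   60.8] j [ 0.85  0.27 -0.55 -0.   -0.75  0.78] F [-0.3  0.6 -0.2] gap 15.0 yaw 3.05
shift [ 0.8 -1.9  0.8] turn [0.0001 0.0003 0.0043]
```

```bash
python3 -m creep '[{"x":0.95,"y":8.6,"z":0,"ax":0,"ay":0,"az":-0.1047,"grip":15},{"x":0.55,"y":10.45,"z":0,"ax":0,"ay":0,"az":-0.1047,"grip":15},{"x":0.55,"y":10.45,"z":0,"ax":0,"ay":0,"az":-0.1047,"grip":15},{"x":0.55,"y":10.45,"z":0,"ax":0,"ay":0,"az":-0.1047,"grip":15},{"x":0.55,"y":10.45,"z":0,"ax":0,"ay":0,"az":-0.1047,"grip":15}]'; python3 -m creep '[{"x":0.55,"y":10.45,"z":0,"ax":0,"ay":0,"az":-0.1047,"grip":15},{"x":0.55,"y":10.45,"z":0,"ax":0,"ay":0,"az":-0.1047,"grip":15},{"x":0.14,"y":5.2,"z":0,"ax":0,"ay":0,"az":-0.0524,"grip":15},{"x":0.14,"y":5.2,"z":0,"ax":0,"ay":0,"az":-0.0524,"grip":15},{"x":0,"y":0,"z":0,"ax":0,"ay":0,"az":0,"grip":15}]'; python3 -m creep '[{"x":0,"y":0,"z":0,"ax":0,"ay":0,"az":0,"grip":15},{"x":0,"y":0,"z":0,"ax":0,"ay":0,"az":0,"grip":15}]'
python3 - <<'E'
from h import *
a=np.radians(140.8+90); togo([560.8+100*np.cos(a),236.8+100*np.sin(a),60],down(-39.2+90))
E
```

```text
time: 5.27
eef_pos: [477.3, 184.4, 61.0]
eef_rot: [0.959, 0.283, 0.001, -0.0]
contact_force: [1.3, 0.4, 0.6]
finger_gap: 14.8
finger_force: 0.7
time: 5.68
eef_pos: [498.1, 161.0, 60.7]
eef_rot: [0.904, 0.428, 0.0, -0.0]
contact_force: [-0.0, 1.2, -1.1]
finger_gap: 15.3
finger_force: 0.3
time: 5.85
eef_pos: [497.5, 161.0, 60.6]
eef_rot: [0.904, 0.428, -0.0, 0.0]
contact_force: [-0.1, 0.6, 0.4]
finger_gap: 15.0
finger_force: 0.0
t 5.85 pos [497.5 161.   60.6] j [ 0.69  0.28 -0.53  0.   -0.76  1.77] F [-0.1  0.6  0.4] gap 15.0 yaw 50.63
shift [-1.2  1.1  0.6] turn [ 0.0001  0.0001 -0.0029]
```

```bash
python3 -m creep '[{"x":0,"y":0,"z":0,"ax":0,"ay":0,"az":0,"grip":40},{"x":0,"y":0,"z":0,"ax":0,"ay":0,"az":0,"grip":40},{"x":0,"y":0,"z":0,"ax":0,"ay":0,"az":0,"grip":40},{"x":0,"y":0,"z":0,"ax":0,"ay":0,"az":0,"grip":40},{"x":0,"y":0,"z":-10,"ax":0,"ay":0,"az":0,"grip":40}]' >/dev/null; python3 -m creep '[{"x":0,"y":0,"z":-20,"ax":0,"ay":0,"az":0,"grip":40},{"x":0,"y":0,"z":-40,"ax":0,"ay":0,"az":0,"grip":40},{"x":0,"y":0,"z":-40,"ax":0,"ay":0,"az":0,"grip":0},{"x":0,"y":0,"z":-40,"ax":0,"ay":0,"az":0,"grip":0},{"x":0,"y":0,"z":-40,"ax":0,"ay":0,"az":0,"grip":0}]' >/dev/null;python3 -m creep '[{"x":0,"y":0,"z":-30,"ax":0,"ay":0,"az":0,"grip":0},{"x":0,"y":0,"z":0,"ax":0,"ay":0,"az":0,"grip":0}]'
python3 - <<'E'
from h import *
for c in("top","scene"): cv2.imwrite(f"pics/{c}2.png",optics.grab_frame(c)[:,:,::-1])
a=cv2.imread("pics/top2.png")[180:320,160:320];b=cv2.imread("pics/scene2.png")[240:380,320:480]
cv2.imwrite("pics/c2.png",np.hstack([cv2.resize(i,(0,0),fx=2.5,fy=2.5,interpolation=2) for i in(a,b)]))
im=cv2.imread("pics/top2.png")[:,:,::-1]; F=dict(blue=((212,256),lambda r,g,b:(b-r>50)),)
for c in("top","scene"):
    im=cv2.imread(f"pics/{c}2.png")[:,:,::-1].astype(int); r,g,b=[im[...,i] for i in range(3)]
    for n,m in dict(blue=b-r>50,green=(g-r>30)&(g-b>20),yel=(r-b>50)&(g-b>40)).items():
        k,l,s,ce=cv2.connectedComponentsWithStats(m.astype(np.uint8))
        for i in range(1,k):
            if s[i,4]>40: print(c,n,ce[i].round(1),s[i,2:],ray(c,ce[i],67).round(1))
togo([634.8,244.2,275],down(5.8))
E
```

```text
time: 6.85
eef_pos: [500.3, 161.8, 288.9]
eef_rot: [0.903, 0.429, 0.006, -0.0]
contact_force: [1.1, 0.6, 0.2]
finger_gap: 12.0
finger_force: 0.0
top blue [272.4 247. ] [ 14  17 157] [571.8 157.1  67. ]
top blue [ 86.6 410.6] [  94   52 2260] [164.9 626.9  67. ]
top green [440.8 271. ] [11  9 84] [ 505.1 -271.1   67. ]
top green [350.4 315.9] [ 14  14 105] [394.  -39.7  67. ]
scene blue [598.8 237.8] [  67   59 1619] [143.3 607.5  67. ]
scene blue [363.5 297.2] [ 18  20 287] [567.8 165.9  67. ]
scene green [321.2 214.6] [13  8 82] [417.7 -25.4  67. ]
scene green [404.7 281.5] [ 19  20 288] [486.3 232.6  67. ]
t 6.95 pos [497.9 161.1 282.8] j [ 0.69  0.07 -0.23 -0.   -1.26  1.77] F [0.  0.6 0.7] gap 4.6 yaw 50.8
shift [150.9  53.6   8.5] turn [-0.0008 -0.0039  0.7854]
```

View pics/c2.png

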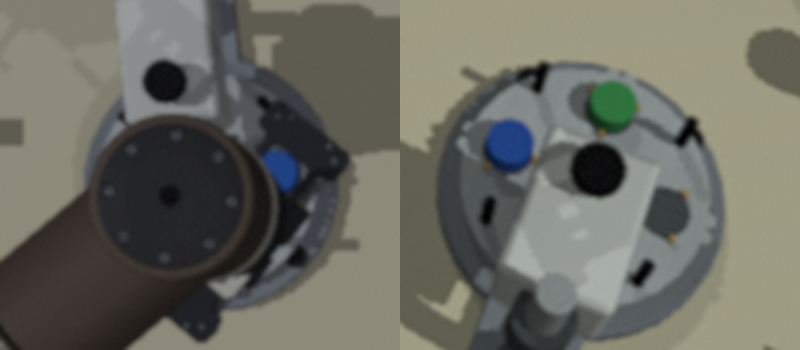

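The turntable has turned a quarter: blue is at the old yellow place, green at the old blue place, the empty nest is at scene crop (668,212), and yellow is under the head. I'll check the detent angle against the first picture (posts repeat every quarter turn), then work out the move to the knob.

```bash
python3 - <<'E'
from h import *
A,B=[cv2.cvtColor(cv2.imread(f"pics/scene{i}.png"),cv2.COLOR_BGR2GRAY) for i in(0,2)]
for x,y in((355,324),(417,349),(374,270),(434,294)):
    t=A[y-9:y+9,x-9:x+9]; r=cv2.matchTemplate(B[y-15:y+15,x-15:x+15],t,cv2.TM_CCOEFF_NORMED); _,v,_,p=cv2.minMaxLoc(r); print(round(v,3),p[0]-6,p[1]-6)
im=cv2.imread("pics/scene0.png")[:,:,::-1]
print(blob(im,(364,297),lambda r,g,b:(r-b>50)&(g-b>40),16),blob(im,(404,281),lambda r,g,b:b-r>50,16))
E
python3 -m creep '[{"x":0,"y":0,"z":0,"ax":0,"ay":0,"az":0.12,"grip":0},{"x":0,"y":0,"z":0,"ax":0,"ay":0,"az":0.12,"grip":0},{"x":0,"y":0,"z":0,"ax":0,"ay":0,"az":0.12,"grip":0},{"x":0,"y":0,"z":0,"ax":0,"ay":0,"az":0.12,"grip":0},{"x":0,"y":0,"z":0,"ax":0,"ay":0,"az":0.12,"grip":0}]' >/dev/null
python3 -m creep '[{"x":0,"y":0,"z":0,"ax":0,"ay":0,"az":0.12,"grip":0},{"x":0,"y":0,"z":0,"ax":0,"ay":0,"az":0.065,"grip":0},{"x":0,"y":0,"z":0,"ax":0,"ay":0,"az":0,"grip":0}]'
python3 - <<'E'
from h import *
togo([634.8,244.2,282],down(5.8))
E
```

```text
0.997 0 0
0.999 0 0
1.0 0 0
0.999 0 0
(array([363.59233449, 297.16027875]), array([  7,   7,  18,  20, 287], dtype=int32)) (array([404.70114943, 281.39463602]), array([  8,   8,  18,  19, 261], dtype=int32))
time: 7.62
eef_pos: [496.9, 160.4, 279.5]
eef_rot: [0.999, 0.049, -0.001, 0.001]
contact_force: [-0.2, 0.3, -0.6]
finger_gap: 0.4
finger_force: 0.0
t 7.6167 pos [496.9 160.4 279.5] j [ 0.69  0.07 -0.23 -0.   -1.26  0.98] F [-0.2  0.3 -0.6] gap 0.4 yaw 5.66
shift [145.4 -69.8  -2.8] turn [ 0.0011  0.0021 -0.0025]
```

The posts match their first-picture places to the pixel, so the table is in the detent. Now over to the knob.

```bash
python3 -m creep '[{"x":20,"y":-9.6,"z":-2,"ax":0,"ay":0,"az":0,"grip":0},{"x":35,"y":-16.8,"z":0,"ax":0,"ay":0,"az":0,"grip":0},{"x":35,"y":-16.8,"z":0,"ax":0,"ay":0,"az":0,"grip":0},{"x":35,"y":-16.8,"z":0,"ax":0,"ay":0,"az":0,"grip":0},{"x":20.4,"y":-9.8,"z":0,"ax":0,"ay":0,"az":0,"grip":0}]' >/dev/null
python3 -m creep '[{"x":0,"y":0,"z":7,"ax":0,"ay":0,"az":0,"grip":0},{"x":0,"y":0,"z":5,"ax":0,"ay":0,"az":0,"grip":0},{"x":0,"y":0,"z":0,"ax":0,"ay":0,"az":0,"grip":0}]'
python3 - <<'E'
from h import *
togo([634.8,244.2,265],down(5.8))
E
```

```text
time: 8.28
eef_pos: [633.9, 244.4, 268.0]
eef_rot: [0.999, 0.052, -0.002, 0.001]
contact_force: [-0.6, 0.3, -0.4]
finger_gap: 0.9
finger_force: 0.0
t 8.2833 pos [633.9 244.4 268. ] j [ 0.65  0.35  0.09 -0.   -1.32  1.02] F [-0.6  0.3 -0.4] gap 0.9 yaw 5.91
shift [0.9 0.3 3. ] turn [0.0016 0.004  0.0019]
```

```bash
python3 -m creep '[{"x":0.9,"y":0.3,"z":3,"ax":0,"ay":0,"az":0,"grip":0},{"x":0,"y":0,"z":3,"ax":0,"ay":0,"az":0,"grip":0},{"x":0,"y":0,"z":3,"ax":0,"ay":0,"az":0,"grip":0},{"x":0,"y":0,"z":3,"ax":0,"ay":0,"az":0,"grip":0},{"x":0,"y":0,"z":3,"ax":0,"ay":0,"az":0,"grip":0}]'
python3 -m creep '[{"x":0,"y":0,"z":3,"ax":0,"ay":0,"az":0,"grip":0},{"x":0,"y":0,"z":3,"ax":0,"ay":0,"az":0,"grip":0},{"x":0,"y":0,"z":3,"ax":0,"ay":0,"az":0,"grip":0},{"x":0,"y":0,"z":3,"ax":0,"ay":0,"az":0,"grip":0},{"x":0,"y":0,"z":3,"ax":0,"ay":0,"az":0,"grip":0}]'
python3 -m creep '[{"x":0,"y":0,"z":3,"ax":0,"ay":0,"az":0,"grip":0},{"x":0,"y":0,"z":3,"ax":0,"ay":0,"az":0,"grip":0},{"x":0,"y":0,"z":3,"ax":0,"ay":0,"az":0,"grip":0}]'
```

```text
time: 8.7
eef_pos: [635.9, 244.7, 256.1]
eef_rot: [0.999, 0.051, 0.0, -0.0]
contact_force: [-2.5, -0.6, 4.6]
finger_gap: 0.1
finger_force: 2.5
time: 9.12
eef_pos: [635.9, 244.7, 241.2]
eef_rot: [0.999, 0.051, 0.0, -0.0]
contact_force: [-3.6, -0.5, 5.1]
finger_gap: 0.4
finger_force: 2.6
time: 9.37
eef_pos: [635.9, 244.7, 232.2]
eef_rot: [0.999, 0.051, 0.0, -0.0]
contact_force: [-3.3, -0.2, 4.3]
finger_gap: 0.4
finger_force: 2.5
```

```bash
python3 -m creep '[{"x":0,"y":0,"z":2,"ax":0,"ay":0,"az":0,"grip":0},{"x":0,"y":0,"z":2,"ax":0,"ay":0,"az":0,"grip":0},{"x":0,"y":0,"z":2,"ax":0,"ay":0,"az":0,"grip":0},{"x":0,"y":0,"z":2,"ax":0,"ay":0,"az":0,"grip":0},{"x":0,"y":0,"z":2,"ax":0,"ay":0,"az":0,"grip":0}]'
python3 -m creep '[{"x":0,"y":0,"z":1,"ax":0,"ay":0,"az":0,"grip":0},{"x":0,"y":0,"z":1,"ax":0,"ay":0,"az":0,"grip":0},{"x":0,"y":0,"z":1,"ax":0,"ay":0,"az":0,"grip":0},{"x":0,"y":0,"z":1,"ax":0,"ay":0,"az":0,"grip":0}]'
```

```text
time: 9.78
eef_pos: [635.9, 244.7, 221.5]
eef_rot: [0.999, 0.051, -0.0, 0.0]
contact_force: [-3.2, -1.4, 5.4]
finger_gap: 0.4
finger_force: 2.5
time: 10.12
eef_pos: [635.9, 244.7, 217.9]
eef_rot: [0.999, 0.051, -0.0, 0.0]
contact_force: [-5.0, -1.6, 8.1]
finger_gap: 0.5
finger_force: 3.7
```

```bash
python3 -m creep '[{"x":0,"y":0,"z":1,"ax":0,"ay":0,"az":0,"grip":0},{"x":0,"y":0,"z":1,"ax":0,"ay":0,"az":0,"grip":0},{"x":0,"y":0,"z":0,"ax":0,"ay":0,"az":0,"grip":0}]'
python3 -m creep '[{"x":0,"y":0,"z":1,"ax":0,"ay":0,"az":0,"grip":0},{"x":0,"y":0,"z":0,"ax":0,"ay":0,"az":0,"grip":0}]'
```

```text
time: 10.37
eef_pos: [635.9, 244.7, 216.3]
eef_rot: [0.999, 0.051, 0.0, 0.0]
contact_force: [-5.6, -0.0, 9.7]
finger_gap: 0.6
finger_force: 4.6
time: 10.53
eef_pos: [636.0, 244.7, 216.3]
eef_rot: [0.999, 0.051, 0.0, 0.0]
contact_force: [-7.9, -1.2, 13.7]
finger_gap: -0.0
finger_force: 6.9
```

```bash
python3 -m creep '[{"x":0,"y":0,"z":1,"ax":0,"ay":0,"az":0,"grip":0},{"x":0,"y":0,"z":0,"ax":0,"ay":0,"az":0,"grip":0}]'
python3 -m creep '[{"x":0,"y":0,"z":1.5,"ax":0,"ay":0,"az":0,"grip":0},{"x":0,"y":0,"z":0,"ax":0,"ay":0,"az":0,"grip":0}]'
```

```text
time: 10.7
eef_pos: [636.0, 244.7, 216.2]
eef_rot: [0.999, 0.051, 0.001, -0.0]
contact_force: [-9.6, -0.8, 18.0]
finger_gap: 0.1
finger_force: 9.1
time: 10.87
eef_pos: [636.1, 244.8, 216.2]
eef_rot: [0.999, 0.051, 0.001, -0.0]
contact_force: [-12.9, -1.9, 24.9]
finger_gap: 0.4
finger_force: 12.5
```

The head is against its stop: z stays at 216.2 while the force climbs to 25 N, after about 42 mm of travel. Retreating and moving to the console.

```bash
python3 -m creep '[{"x":0,"y":0,"z":-5,"ax":0,"ay":0,"az":0,"grip":0},{"x":0,"y":0,"z":-15,"ax":0,"ay":0,"az":0,"grip":0},{"x":0,"y":0,"z":-25,"ax":0,"ay":0,"az":0,"grip":0},{"x":0,"y":0,"z":-25,"ax":0,"ay":0,"az":0,"grip":0},{"x":0,"y":0,"z":-20,"ax":0,"ay":0,"az":0,"grip":0}]'
cat >> h.py <<'E'
y=np.radians(-21.2);xc=np.array([np.cos(y),np.sin(y),0]);yc=np.array([-np.sin(y),np.cos(y),0]);s35,c35=np.sin(np.radians(35)),np.cos(np.radians(35))
zk=np.array([0,0,c35])-s35*xc
RK=Ro.from_matrix(np.c_[c35*xc+np.array([0,0,s35]),-yc,-zk])
WH=np.array([522.7,-222.1,78.]);ST=np.array([504.9,-268.5,78.])
E
python3 - <<'E'
from h import *
togo(list((WH+120*zk)[:2])+[300],down(-21.2))
print((WH+120*zk),(down(-21.2).inv()*RK).as_rotvec())
E
```

```text
time: 11.28
eef_pos: [636.7, 245.1, 303.2]
eef_rot: [0.999, 0.051, 0.001, -0.0]
contact_force: [0.3, 0.8, 0.6]
finger_gap: 0.6
finger_force: 0.0
t 11.2833 pos [636.7 245.1 303.2] j [ 0.65  0.34  0.15  0.   -1.38  1.02] F [0.3 0.8 0.6] gap 0.6 yaw 5.84
shift [-222.2  421.9    2.8] turn [-0.0006 -0.001   0.4719]
[ 458.52892439 -197.20968014  176.29824531] [1.40959339e-16 6.10865238e-01 3.74047079e-17]
```

```bash
python3 -m creep '[{"x":-10,"y":19,"z":0,"ax":0,"ay":0,"az":0,"grip":0},{"x":-17.5,"y":33,"z":0,"ax":0,"ay":0,"az":0,"grip":0},{"x":-17.5,"y":33,"z":0,"ax":0,"ay":0,"az":0,"grip":0},{"x":-17.5,"y":33,"z":0,"ax":0,"ay":0,"az":0,"grip":0},{"x":-17.5,"y":33,"z":0,"ax":0,"ay":0,"az":0,"grip":0}]' >/dev/null
python3 -m creep '[{"x":-17.5,"y":33,"z":0,"ax":0,"ay":0,"az":0,"grip":0},{"x":-17.5,"y":33,"z":0,"ax":0,"ay":0,"az":0,"grip":0},{"x":-17.5,"y":33,"z":0,"ax":0,"ay":0,"az":0,"grip":0},{"x":-17.5,"y":33,"z":0,"ax":0,"ay":0,"az":0,"grip":0},{"x":-17.5,"y":33,"z":0,"ax":0,"ay":0,"az":0,"grip":0}]' >/dev/null
python3 -m creep '[{"x":-17.5,"y":33,"z":0,"ax":0,"ay":0,"az":0,"grip":0},{"x":-17.5,"y":33,"z":0,"ax":0,"ay":0,"az":0,"grip":0},{"x":-17.5,"y":33,"z":0,"ax":0,"ay":0,"az":0,"grip":0},{"x":0,"y":0,"z":0,"ax":0,"ay":0,"az":0.118,"grip":0},{"x":0,"y":0,"z":0,"ax":0,"ay":0,"az":0.118,"grip":0}]' >/dev/null
python3 -m creep '[{"x":0,"y":0,"z":0,"ax":0,"ay":0,"az":0.118,"grip":0},{"x":0,"y":0,"z":0,"ax":0,"ay":0,"az":0.118,"grip":0},{"x":0,"y":0,"z":0,"ax":0,"ay":0.122,"az":0,"grip":0},{"x":0,"y":0,"z":0,"ax":0,"ay":0.122,"az":0,"grip":0},{"x":0,"y":0,"z":0,"ax":0,"ay":0.122,"az":0,"grip":0}]' >/dev/null
python3 -m creep '[{"x":0,"y":0,"z":0,"ax":0,"ay":0.122,"az":0,"grip":0},{"x":0,"y":0,"z":0,"ax":0,"ay":0.122,"az":0,"grip":0},{"x":0,"y":0,"z":0,"ax":0,"ay":0,"az":0,"grip":0}]' 
python3 - <<'E'
from h import *
togo(WH+60*zk,RK)
E
```

```text
time: 13.2
eef_pos: [449.8, -193.1, 291.2]
eef_rot: [0.941, -0.175, 0.283, 0.058]
contact_force: [-2.8, -4.0, -5.9]
finger_gap: 0.6
finger_force: 0.0
t 13.2 pos [ 449.8 -193.1  291.2] j [ 0.19 -0.38 -0.92  0.57 -0.59  0.6 ] F [-2.8 -4.  -5.9] gap 0.6 yaw -20.89
shift [-54.1  -1.1 161. ] turn [0.0091 0.0242 0.0046]
```

```bash
python3 -m creep '[{"x":-20,"y":0,"z":10,"ax":0.009,"ay":0.024,"az":0.005,"grip":0},{"x":-34,"y":-1,"z":31,"ax":0,"ay":0,"az":0,"grip":0},{"x":0,"y":0,"z":35,"ax":0,"ay":0,"az":0,"grip":0},{"x":0,"y":0,"z":35,"ax":0,"ay":0,"az":0,"grip":0},{"x":0,"y":0,"z":0,"ax":0,"ay":0,"az":0,"grip":0}]' 
python3 - <<'E'
from h import *
togo(WH+60*zk,RK)
E
```

```text
time: 13.62
eef_pos: [490.6, -211.7, 210.4]
eef_rot: [0.944, -0.176, 0.275, 0.039]
contact_force: [-0.8, -1.0, 0.9]
finger_gap: 0.3
finger_force: 0.0
t 13.6167 pos [ 490.6 -211.7  210.4] j [-0.01 -0.17 -1.02  0.73 -0.25  0.54] F [-0.8 -1.   0.9] gap 0.3 yaw -21.6
shift [-45.   -0.   70.1] turn [-0.0231  0.0487 -0.0065]
```

```bash
cat > kin.py <<'E'
from h import *
from scipy.optimize import least_squares
def rot(a,t): return Ro.from_euler(a,t)
def fk(j,p,s4=-1):
    a1,d1,L2,L3,b,a3,L6=p
    R=rot("z",j[0]); x=R.apply([a1,0,d1]); R=R*rot("y",j[1]); x=x+R.apply([0,0,L2])
    R=R*rot("y",-j[2]); x=x+R.apply([L3,b,a3]); R=R*rot("x",s4*j[3])*rot("y",-j[4])*rot("x",-j[5])
    x=x+R.apply([L6,0,0]); return x,R
D=[([1.54512938,3.58624489e-01,1.18875997e-02,0,-1.22408954,-2.88123755e-01],[208.35,642.02,226.54]),
([1.21,.2,-.21,0,-1.16,-.32],[372,438.7,226.8]),([.9,.28,-.37,0,-.92,-.01],[482.5,299,116.7]),([.9,.35,-.42,0,-.79,-.01],[484.8,302.5,61.5]),
([.85,.27,-.55,0,-.75,.78],[460.2,230,60.8]),([.69,.28,-.53,0,-.76,1.77],[497.5,161,60.6]),([.69,.07,-.23,0,-1.26,1.77],[497.9,161.1,282.8]),
([.65,.35,.09,0,-1.32,1.02],[633.9,244.4,268]),([.65,.34,.15,0,-1.38,1.02],[636.7,245.1,303.2]),
([.19,-.38,-.92,.57,-.59,.6],[449.8,-193.1,291.2])]
s=robot.observe(); D.append((s["joints"],s["eef_pos"]))
def fit(s4): return least_squares(lambda p:np.concatenate([fk(j,p,s4)[0]-x for j,x in D]),[0,400,400,400,-190,0,200])
E
python3 - <<'E'
from kin import *
for s4 in(-1,1):
    f=fit(s4); print(s4,f.x.round(1),np.abs(f.fun).max().round(1)); 
    if s4==-1: print(f.fun.reshape(-1,3).round(0).tolist())
    C=fk(s["joints"],f.x,s4)[1].inv()*Ro.from_quat(s["eef_rot"]); C0=fk(D[0][0],f.x,s4)[1].inv()*Ro.from_quat([.98771734,-.15625128,0,0]); print(C.as_quat().round(3),C0.as_quat().round(3))
print(s["joints"])
E
```

```text
-1 [  41.4  324.1  567.2  427.2 -180.6   -2.7  473.9] 55.2
[[-11.0, -6.0, 7.0], [-11.0, 8.0, 7.0], [-7.0, 9.0, 18.0], [-4.0, 13.0, 22.0], [-6.0, 13.0, 22.0], [-4.0, 12.0, 23.0], [-2.0, 14.0, 4.0], [-12.0, 1.0, 3.0], [-10.0, 4.0, -2.0], [23.0, -45.0, -55.0], [-27.0, -53.0, -49.0]]
[ 0.5 -0.5  0.5 -0.5] [ 0.5 -0.5  0.5 -0.5]
1 [ 115.9  232.1  391.7  392.9 -210.5   10.   234.5] 135.5
[ 0.668 -0.16   0.724  0.065] [ 0.5 -0.5  0.5 -0.5]
[-0.01444932 -0.17050851 -1.01500205  0.73210988 -0.24749259  0.54488226]
```

```bash
cat >> kin.py <<'E'
def fk(j,p,s4=-1):
    a1,d1,L2,L3,b,a3,L6,b4,c4,b5,c5=p
    R=rot("z",j[0]); x=R.apply([a1,0,d1]); R=R*rot("y",j[1]); x=x+R.apply([0,0,L2])
    R=R*rot("y",-j[2]); x=x+R.apply([L3,b,a3]); R=R*rot("x",s4*j[3]); x=x+R.apply([0,b4,c4]); R=R*rot("y",-j[4]); x=x+R.apply([L6,b5,c5]); R=R*rot("x",-j[5])
    return x,R*Ro.from_quat([.5,-.5,.5,-.5])
def fit(s4=-1):
    p0=np.array([50,330,450,450,0,0,250,-190,0,0,0.])
    return least_squares(lambda p:np.concatenate([*[fk(j,p,s4)[0]-x for j,x in D],0.02*(p-p0)]),p0)
E
python3 - <<'E'
from kin import *
f=fit(); print(f.x.round(1)); print(f.fun[:-11].reshape(-1,3).round(0).tolist())
E
```

```text
[   2.3  196.3  605.1  468.3    6.4   -5.6  376.7 -194.2    5.4   -4.2
   -8.5]
[[0.0, -1.0, 0.0], [-0.0, 2.0, -1.0], [-0.0, 0.0, 1.0], [2.0, 2.0, 0.0], [-3.0, 0.0, -1.0], [-2.0, -1.0, 1.0], [0.0, 1.0, 2.0], [0.0, -4.0, -1.0], [2.0, -1.0, -2.0], [-1.0, -0.0, 2.0], [0.0, -0.0, -2.0]]
```

```bash
cat >> kin.py <<'E'
P=fit().x
lo=np.array([-3.07,-1.43,-1.0,-3.0,-3.03,-3.0]);hi=np.array([3.07,2.1,1.23,1.65,-0.03,3.0])
def ik(x,R,n=40,seed=0):
    g=np.random.default_rng(seed); sol=[]
    for i in range(n):
        q0=robot.observe()["joints"].clip(lo+.01,hi-.01) if i==0 else g.uniform(lo,hi)
        def r(q):
            y,S=fk(q,P); return np.r_[(y-x)/10,(R.inv()*S).as_rotvec()*20]
        f=least_squares(r,q0,bounds=(lo,hi),max_nfev=80)
        if f.cost<1e-3 and not any(np.abs(f.x-s).max()<.05 for s in sol): sol.append(f.x)
    return sol
def keyR(t):
    c,s_=np.cos(np.radians(t)),np.sin(np.radians(t)); z=np.array([0,0,c])-s_*xc
    return Ro.from_matrix(np.c_[c*xc+np.array([0,0,s_]),-yc,-z])
E
time python3 - <<'E'
from kin import *
for t in(35,28):
  for n,K in(("W",WH),("S",ST)):
    for h in(60,5):
      for k in (0,1):
        R=keyR(t)*rot("z",np.pi*k); print(t,n,h,k,[list(map(float,q.round(2))) for q in ik(K+h*zk,R,15)])
E
```

```text
35 W 60 0 []
35 W 60 1 []
35 W 5 0 []
35 W 5 1 []
35 S 60 0 []
35 S 60 1 []
35 S 5 0 []
35 S 5 1 []
28 W 60 0 []
28 W 60 1 []
28 W 5 0 []
28 W 5 1 []
28 S 60 0 []
28 S 60 1 []
28 S 5 0 []
28 S 5 1 []
real	0m20.329s
user	0m20.661s
sys	0m0.225s
```

```bash
time python3 - <<'E'
from kin import *
g=np.random.default_rng(1)
for n,K in(("W",WH),("S",ST)):
  for h in(0,30):
    x=K+h*zk; best=[]
    for i in range(40):
        def r(q):
            y,S=fk(q,P); return np.r_[(y-x),(S.apply([0,0,1])+zk)*20]
        f=least_squares(r,g.uniform(lo,hi),bounds=(lo,hi),max_nfev=100)
        y,S=fk(f.x,P); d=S.apply([0,0,1])
        best.append((np.degrees(np.arccos(-d@zk)).round(1),np.linalg.norm(y-x).round(1),f.x.round(2).tolist(),d.round(2).tolist(),(d@xc).round(2),(d@yc).round(2)))
    best.sort(key=lambda b:b[1]+b[0]); 
    seen=[]
    for b in best:
        if not any(abs(np.array(b[2])-s)[:5].max()<.1 for s in seen):
            seen.append(np.array(b[2])); print(n,h,*b)
        if len(seen)>4: break
E
```

```text
W 0 10.1 0.1 [-0.08, 0.14, -0.78, -0.29, -0.03, -3.0] [0.58, -0.04, -0.81] 0.56 0.17
W 0 10.7 0.2 [-0.16, 0.13, -0.69, -0.72, -0.03, 0.88] [0.66, -0.09, -0.75] 0.65 0.15
W 0 12.8 0.1 [-0.76, 0.14, -0.82, -2.82, -0.04, -1.63] [0.45, -0.41, -0.79] 0.57 -0.22
W 0 89.7 1.1 [-0.06, 1.66, -1.0, 0.29, -3.03, 3.0] [0.83, -0.08, 0.55] 0.8 0.23
W 0 30.1 143.2 [2.49, -1.43, -1.0, -0.8, -3.03, -3.0] [0.65, -0.59, -0.49] 0.81 -0.32
W 30 10.3 0.0 [-0.05, 0.06, -0.94, 0.22, -0.03, -1.87] [0.51, -0.03, -0.86] 0.49 0.16
W 30 89.2 1.2 [-0.04, 1.68, -1.0, 0.1, -3.03, 3.0] [0.84, -0.05, 0.54] 0.8 0.26
W 30 30.2 114.4 [2.48, -1.43, -1.0, -0.75, -3.03, -3.0] [0.64, -0.6, -0.49] 0.81 -0.33
W 30 34.4 111.7 [3.03, -1.43, -1.0, -2.11, -3.03, -3.0] [0.91, -0.2, -0.36] 0.92 0.14
W 30 38.5 123.0 [-3.07, -1.43, -1.0, -1.83, -2.71, 3.0] [0.9, -0.34, -0.28] 0.96 0.01
S 0 7.2 0.1 [-0.17, 0.15, -0.77, -0.29, -0.03, 1.11] [0.58, -0.09, -0.81] 0.57 0.12
S 0 11.0 0.1 [-0.45, 0.14, -0.6, -1.18, -0.12, 0.46] [0.69, -0.2, -0.7] 0.71 0.06
S 0 33.7 143.6 [2.93, -1.43, -1.0, -2.08, -3.03, -3.0] [0.89, -0.29, -0.36] 0.93 0.05
S 0 32.1 146.2 [2.4, -1.43, -1.0, -0.78, -3.03, -3.0] [0.59, -0.65, -0.49] 0.78 -0.39
S 0 39.4 162.0 [-3.07, -1.43, -1.0, -1.75, -2.6, 3.0] [0.85, -0.45, -0.27] 0.96 -0.11
S 30 7.5 0.1 [-0.14, 0.07, -0.89, 0.03, -0.03, 1.28] [0.55, -0.08, -0.83] 0.54 0.13
S 30 7.7 0.0 [-0.15, 0.07, -0.83, -0.14, -0.05, -2.95] [0.57, -0.08, -0.82] 0.56 0.13
S 30 89.2 1.2 [-0.13, 1.67, -1.0, 0.13, -3.03, 3.0] [0.82, -0.13, 0.55] 0.81 0.18
S 30 34.0 114.8 [2.94, -1.43, -1.0, -2.13, -3.03, -3.0] [0.89, -0.28, -0.36] 0.93 0.07
S 30 32.2 117.6 [2.38, -1.43, -1.0, -0.73, -3.03, -3.0] [0.58, -0.65, -0.49] 0.78 -0.4
real	0m27.715s
user	0m28.182s
sys	0m0.163s
```

```bash
cat >> kin.py <<'E'
def dirR(t,l): # tilt deg in xc-z plane, sideways lean deg toward yc
    t,l=np.radians([t,l]); d=np.cos(l)*(np.sin(t)*xc-np.cos(t)*np.array([0,0,1]))+np.sin(l)*yc
    y=np.cross(d,xc); y/=np.linalg.norm(y); return Ro.from_matrix(np.c_[np.cross(y,d),y,d])
def ik1(x,R,q0,h5=-0.1):
    u=hi.copy(); u[4]=h5
    f=least_squares(lambda q:(lambda a:np.r_[(a[0]-x)/5,(R.inv()*a[1]).as_rotvec()*40])(fk(q,P)),np.clip(q0,lo+.01,u-.01),bounds=(lo,u),max_nfev=60)
    y,S=fk(f.x,P); return f.x,np.linalg.norm(y-x),np.degrees((R.inv()*S).magnitude())
up=np.array([0,0,1.])
PTS=dict(A=WH-34*xc+130*up,B=WH-34*xc+50*up,C=WH+30*zk,D=WH-6*zk,E=ST+30*zk,F=ST-6*zk)
E
time python3 - <<'E'
from kin import *
q0=robot.observe()["joints"]
for t in(24,27,30,33):
  for l in(-5,0,5,10,15):
    R=dirR(t,l); q=q0; o=[]
    for n,x in PTS.items():
        q,e,a=ik1(x,R,q); o.append(f"{n}:{e:.0f}/{a:.0f}")
    print(t,l,"dev",np.degrees(np.arccos(-R.apply([0,0,1])@zk)).round(0),*o,q.round(2))
E
```

```text
24 -5 dev 12.0 A:0/0 B:2/2 C:3/3 D:5/4 E:3/2 F:4/4 [-0.24  0.16 -1.    1.01 -0.13  0.47]
24 0 dev 11.0 A:0/0 B:0/0 C:1/1 D:3/3 E:0/0 F:2/2 [-0.17  0.16 -0.94  0.59 -0.1   0.8 ]
24 5 dev 12.0 A:0/0 B:0/0 C:0/0 D:0/0 E:0/0 F:0/0 [-0.14  0.18 -0.75  0.03 -0.21  1.3 ]
24 10 dev 15.0 A:0/0 B:0/0 C:0/0 D:0/0 E:0/0 F:0/0 [-0.26  0.2  -0.57 -0.35 -0.39  1.71]
24 15 dev 19.0 A:0/0 B:0/0 C:0/0 D:0/0 E:0/0 F:0/0 [-0.38  0.22 -0.47 -0.55 -0.53  1.95]
27 -5 dev 9.0 A:0/0 B:5/4 C:6/5 D:8/7 E:5/5 F:7/6 [-0.25  0.15 -1.    0.98 -0.1   0.51]
27 0 dev 8.0 A:0/0 B:3/3 C:4/4 D:5/5 E:3/3 F:3/4 [-0.15  0.16 -0.89  0.39 -0.1   0.98]
27 5 dev 9.0 A:0/0 B:0/0 C:1/1 D:2/2 E:0/0 F:0/0 [-0.14  0.17 -0.83  0.11 -0.1   1.21]
27 10 dev 13.0 A:0/0 B:0/0 C:0/0 D:0/0 E:0/0 F:0/0 [-0.26  0.19 -0.59 -0.4  -0.33  1.76]
27 15 dev 17.0 A:0/0 B:0/0 C:0/0 D:0/0 E:0/0 F:0/0 [-0.4   0.21 -0.48 -0.61 -0.49  2.02]
30 -5 dev 7.0 A:1/0 B:8/7 C:9/8 D:11/10 E:8/7 F:10/9 [-0.25  0.15 -1.    0.97 -0.1   0.53]
30 0 dev 5.0 A:0/0 B:5/5 C:6/6 D:6/8 E:4/5 F:4/6 [-0.15  0.16 -0.83  0.13 -0.1   1.25]
30 5 dev 7.0 A:0/0 B:2/2 C:3/3 D:3/4 E:1/1 F:1/2 [-0.16  0.17 -0.78 -0.08 -0.1   1.42]
30 10 dev 11.0 A:0/0 B:0/0 C:0/0 D:0/0 E:0/0 F:0/0 [-0.27  0.18 -0.6  -0.47 -0.28  1.84]
30 15 dev 16.0 A:0/0 B:0/0 C:0/0 D:0/0 E:0/0 F:0/0 [-0.42  0.21 -0.49 -0.69 -0.46  2.11]
33 -5 dev 5.0 A:4/3 B:11/9 C:12/11 D:13/12 E:10/10 F:9/12 [-0.15  0.16 -0.85  0.19 -0.1   1.24]
33 0 dev 2.0 A:2/2 B:7/7 C:9/9 D:7/10 E:5/7 F:5/7 [-0.18  0.17 -0.75 -0.2  -0.1   1.61]
33 5 dev 5.0 A:0/0 B:4/4 C:4/5 D:4/5 E:2/2 F:2/2 [-0.19  0.16 -0.73 -0.29 -0.1   1.65]
33 10 dev 10.0 A:0/0 B:0/1 C:1/1 D:0/0 E:0/0 F:0/0 [-0.3   0.17 -0.6  -0.57 -0.25  1.96]
33 15 dev 15.0 A:0/0 B:0/0 C:0/0 D:0/0 E:0/0 F:0/0 [-0.46  0.2  -0.49 -0.79 -0.44  2.22]
real	0m5.870s
user	0m6.098s
sys	0m0.286s
```

```bash
cat >> kin.py <<'E'
RR=dirR(30,10); off=8*yc-2*(c35*xc+s35*up); WT=WH+off; SS=ST+off
E
python3 - <<'E'
from kin import *
togo(PTS["A"],RR)
print(RR.inv().apply(PTS["B"]+off-PTS["A"]),RR.inv().apply(WT+30*zk-PTS["B"]-off),RR.inv().apply(-zk))
q=robot.observe()["joints"]
for x in (PTS["A"],PTS["B"]+off,WT+30*zk,WT+10*zk,WT-6*zk,SS+30*zk,SS-6*zk): q,e,a=ik1(x,RR,q); print(x.round(0),q.round(2),e.round(1),a.round(1))
E
```

```text
t 13.6167 pos [ 490.6 -211.7  210.4] j [-0.01 -0.17 -1.02  0.73 -0.25  0.54] F [-0.8 -1.   0.9] gap 0.3 yaw -21.6
shift [-1.5 -1.8  2. ] turn [ 0.1491 -0.0464  0.0976]
[-41.36570056   8.35062493  69.79033128] [ 2.34793069  5.07266698 29.95335053] [0.10397749 0.16343024 0.98106026]
[ 491. -210.  208.] [-0.04 -0.13 -0.72 -0.01 -0.43  1.2 ] 0.0 0.0
[ 492. -202.  127.] [-0.01 -0.02 -0.88  0.06 -0.16  1.11] 0.0 0.0
[ 508. -208.  101.] [-0.03  0.06 -0.86 -0.   -0.1   1.18] 0.0 0.0
[ 519. -212.   85.] [-0.05  0.12 -0.8  -0.11 -0.1   1.3 ] 0.1 0.1
[ 527. -215.   72.] [-0.06  0.16 -0.76 -0.19 -0.1   1.39] 0.0 0.1
[ 490. -254.  101.] [-0.22  0.09 -0.67 -0.35 -0.29  1.68] 0.0 0.0
[ 509. -262.   72.] [-0.25  0.17 -0.62 -0.45 -0.26  1.8 ] 0.0 0.0
```

```bash
python3 -m creep '[{"x":0,"y":0,"z":0,"ax":0.05,"ay":-0.0155,"az":0.0325,"grip":0},{"x":0,"y":0,"z":0,"ax":0.05,"ay":-0.0155,"az":0.0325,"grip":0},{"x":0,"y":0,"z":0,"ax":0.05,"ay":-0.0155,"az":0.0325,"grip":0},{"x":0,"y":0,"z":0,"ax":0,"ay":0,"az":0,"grip":0}]' 
python3 - <<'E'
from kin import *
togo(PTS["A"]+off,RR)
E
```

```text
time: 13.95
eef_pos: [488.6, -216.5, 216.1]
eef_rot: [0.941, -0.199, 0.272, -0.023]
contact_force: [1.2, -0.2, 0.0]
finger_gap: 0.5
finger_force: 0.0
t 13.95 pos [ 488.6 -216.5  216.1] j [-0.01 -0.16 -0.81  0.16 -0.38  1.03] F [ 1.2 -0.2  0. ] gap 0.5 yaw -26.63
shift [ -7.4 -13.5   8.9] turn [ 0.0438 -0.0205  0.0199]
```

```bash
python3 -m creep '[{"x":-7,"y":-13.5,"z":9,"ax":0.044,"ay":-0.0205,"az":0.02,"grip":0},{"x":0,"y":0,"z":0,"ax":0,"ay":0,"az":0,"grip":0}]' 
python3 - <<'E'
from kin import *
togo(PTS["B"]+off,RR)
E
```

```text
time: 14.12
eef_pos: [492.8, -202.6, 206.9]
eef_rot: [0.941, -0.201, 0.267, -0.046]
contact_force: [0.4, 0.9, 1.0]
finger_gap: -0.1
finger_force: 0.0
t 14.1167 pos [ 492.8 -202.6  206.9] j [-0.01 -0.14 -0.76  0.04 -0.4   1.13] F [0.4 0.9 1. ] gap -0.1 yaw -27.43
shift [-39.4  14.9  68.1] turn [ 0.0041 -0.0002  0.0034]
```

```bash
python3 -m creep '[{"x":-8,"y":3,"z":13.5,"ax":0.004,"ay":0,"az":0.003,"grip":0},{"x":-8,"y":3,"z":13.5,"ax":0,"ay":0,"az":0,"grip":0},{"x":-8,"y":3,"z":13.5,"ax":0,"ay":0,"az":0,"grip":0},{"x":-8,"y":3,"z":13.5,"ax":0,"ay":0,"az":0,"grip":0},{"x":-7.5,"y":3,"z":13.5,"ax":0,"ay":0,"az":0,"grip":0}]' 
python3 - <<'E'
from kin import *
togo(WT+20*zk,RR)
cv2.imwrite("pics/top3.png",optics.grab_frame("top")[:,:,::-1]);cv2.imwrite("pics/c3.png",cv2.resize(cv2.imread("pics/top3.png")[200:340,370:530],(0,0),fx=4,fy=4,interpolation=2))
E
```

```text
time: 14.53
eef_pos: [491.7, -202.1, 127.9]
eef_rot: [0.941, -0.2, 0.268, -0.047]
contact_force: [0.1, 0.0, -0.5]
finger_gap: 0.1
finger_force: 0.0
t 14.5333 pos [ 491.7 -202.1  127.9] j [-0.01 -0.01 -0.9   0.09 -0.13  1.08] F [ 0.1  0.  -0.5] gap 0.1 yaw -27.3
shift [ 3.2  6.4 41. ] turn [ 0.0016 -0.0017  0.0057]
```

View pics/c3.png

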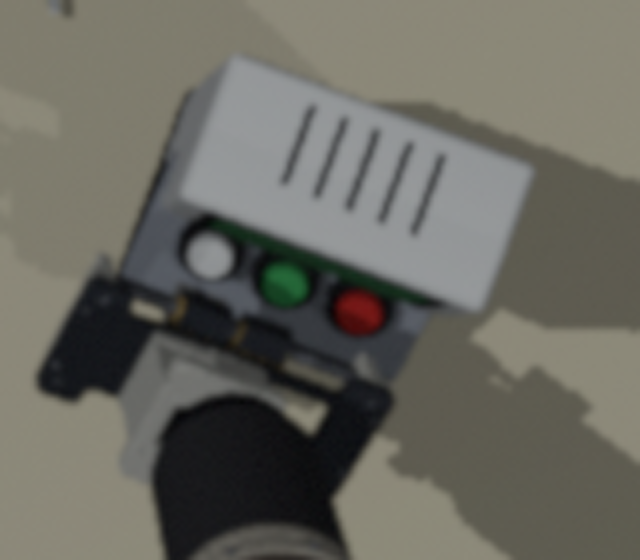

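The gripper sits in front of the row, clear of the display housing, with white at (210,252), green (285,283) and red (358,312) in the crop. Now approach the white key and press along its axis.

```bash
python3 -m creep '[{"x":1,"y":2,"z":13,"ax":0,"ay":0,"az":0.005,"grip":0},{"x":1,"y":2,"z":14,"ax":0,"ay":0,"az":0,"grip":0},{"x":1,"y":2,"z":14,"ax":0,"ay":0,"az":0,"grip":0},{"x":0,"y":0,"z":0,"ax":0,"ay":0,"az":0,"grip":0}]' 
python3 - <<'E'
from kin import *
togo(WT+8*zk,RR)
E
```

```text
time: 14.92
eef_pos: [513.9, -209.6, 92.1]
eef_rot: [0.941, -0.202, 0.266, -0.048]
contact_force: [0.6, 0.5, 0.4]
finger_gap: 0.3
finger_force: 0.0
t 14.9167 pos [ 513.9 -209.6   92.1] j [-0.03  0.1  -0.87 -0.   -0.06  1.19] F [0.6 0.5 0.4] gap 0.3 yaw -27.63
shift [ 1.5  2.1 10.6] turn [ 0.0022  0.001  -0.    ]
```

```bash
python3 -m creep '[{"x":1,"y":1.4,"z":5.5,"ax":0,"ay":0,"az":0,"grip":0},{"x":0.5,"y":0.7,"z":5,"ax":0,"ay":0,"az":0,"grip":0},{"x":0,"y":0,"z":0,"ax":0,"ay":0,"az":0,"grip":0}]' 
python3 -m creep '[{"x":0.2,"y":0.3,"z":2,"ax":0,"ay":0,"az":0,"grip":0},{"x":0.2,"y":0.3,"z":2,"ax":0,"ay":0,"az":0,"grip":0},{"x":0,"y":0,"z":0,"ax":0,"ay":0,"az":0,"grip":0}]' 
python3 - <<'E'
from kin import *
togo(WT+0*zk,RR)
E
```

```text
time: 15.17
eef_pos: [519.6, -212.3, 85.2]
eef_rot: [0.941, -0.203, 0.267, -0.048]
contact_force: [1.1, 1.0, -0.2]
finger_gap: 0.3
finger_force: 0.0
time: 15.42
eef_pos: [521.4, -213.0, 81.8]
eef_rot: [0.941, -0.203, 0.268, -0.048]
contact_force: [-1.0, -1.3, 3.0]
finger_gap: 0.7
finger_force: 1.1
t 15.4167 pos [ 521.4 -213.    81.8] j [-0.05  0.14 -0.82 -0.11 -0.07  1.3 ] F [-1.  -1.3  3. ] gap 0.7 yaw -27.77
shift [0.1 1.  5.7] turn [ 0.0008 -0.002  -0.0016]
```

```bash
python3 -m creep '[{"x":0.2,"y":0.3,"z":2,"ax":0,"ay":0,"az":0,"grip":0},{"x":0,"y":0,"z":0,"ax":0,"ay":0,"az":0,"grip":0}]' 
python3 -m creep '[{"x":0.2,"y":0.3,"z":2,"ax":0,"ay":0,"az":0,"grip":0},{"x":0,"y":0,"z":0,"ax":0,"ay":0,"az":0,"grip":0}]' 
python3 -m creep '[{"x":0.2,"y":0.3,"z":1.5,"ax":0,"ay":0,"az":0,"grip":0},{"x":0,"y":0,"z":0,"ax":0,"ay":0,"az":0,"grip":0}]' 
python3 - <<'E'
from kin import *
togo(WT+0*zk,RR)
E
```

```text
time: 15.58
eef_pos: [522.6, -213.5, 80.0]
eef_rot: [0.941, -0.203, 0.268, -0.048]
contact_force: [-1.5, -0.0, 4.2]
finger_gap: 0.5
finger_force: 1.7
time: 15.75
eef_pos: [523.8, -213.9, 78.2]
eef_rot: [0.941, -0.203, 0.268, -0.048]
contact_force: [-2.7, -1.4, 4.0]
finger_gap: 0.5
finger_force: 2.3
time: 15.92
eef_pos: [524.3, -214.3, 77.4]
eef_rot: [0.941, -0.203, 0.268, -0.048]
contact_force: [-10.9, 4.1, 18.6]
finger_gap: 0.6
finger_force: 10.7
t 15.9167 pos [ 524.3 -214.3   77.4] j [-0.05  0.15 -0.8  -0.15 -0.07  1.35] F [-10.9   4.1  18.6] gap 0.6 yaw -27.82
shift [-0.6  0.   0.3] turn [ 0.0006 -0.0024 -0.0022]
```

Contact came about 6 mm above this rigid stop and the force just before it was the 5 N spring. A fingertip corner could overhang the housing rim, so I'll shift 4 mm inward while the key is still down and press again.

```bash
python3 -m creep '[{"x":0,"y":0,"z":-2.5,"ax":0,"ay":0,"az":0,"grip":0},{"x":0,"y":-4,"z":0,"ax":0,"ay":0,"az":0,"grip":0},{"x":0,"y":0,"z":0,"ax":0,"ay":0,"az":0,"grip":0}]' 
python3 -m creep '[{"x":0.2,"y":0.2,"z":1.2,"ax":0,"ay":0,"az":0,"grip":0},{"x":0,"y":0,"z":0,"ax":0,"ay":0,"az":0,"grip":0}]'
python3 -m creep '[{"x":0.2,"y":0.2,"z":1.2,"ax":0,"ay":0,"az":0,"grip":0},{"x":0,"y":0,"z":0,"ax":0,"ay":0,"az":0,"grip":0}]'
python3 -m creep '[{"x":0.2,"y":0.2,"z":1.2,"ax":0,"ay":0,"az":0,"grip":0},{"x":0,"y":0,"z":0,"ax":0,"ay":0,"az":0,"grip":0}]'
python3 - <<'E'
from kin import *
togo(WT+4*yc+0*zk,RR)
print(RR.apply([0,0,1])@np.c_[c35*xc+s35*up,yc,zk])
E
```

```text
time: 16.17
eef_pos: [524.5, -210.2, 79.9]
eef_rot: [0.941, -0.203, 0.268, -0.048]
contact_force: [-0.5, 0.4, 4.6]
finger_gap: 0.1
finger_force: 1.8
time: 16.33
eef_pos: [525.5, -210.7, 78.7]
eef_rot: [0.941, -0.203, 0.267, -0.048]
contact_force: [-2.0, 2.3, 3.9]
finger_gap: 0.4
finger_force: 2.3
time: 16.5
eef_pos: [526.0, -210.9, 77.9]
eef_rot: [0.941, -0.203, 0.267, -0.049]
contact_force: [-6.8, 6.7, 12.8]
finger_gap: 0.6
finger_force: 7.8
time: 16.67
eef_pos: [526.4, -211.1, 77.6]
eef_rot: [0.941, -0.203, 0.268, -0.049]
contact_force: [-17.6, 11.2, 25.5]
finger_gap: 0.3
finger_force: 15.9
t 16.6667 pos [ 526.4 -211.1   77.6] j [-0.04  0.15 -0.82 -0.09 -0.04  1.28] F [-17.6  11.2  25.5] gap 0.3 yaw -27.82
shift [-1.3 -0.3  0.1] turn [ 0.0003 -0.0022 -0.0023]
[-0.08583165  0.17364818 -0.98106026]
```

```bash
python3 -m creep '[{"x":-0.5,"y":-0.8,"z":-5,"ax":0,"ay":0,"az":0,"grip":0},{"x":-0.8,"y":-1.2,"z":-8,"ax":0,"ay":0,"az":0,"grip":0},{"x":-1,"y":-1.6,"z":-10,"ax":0,"ay":0,"az":0,"grip":0},{"x":0,"y":0,"z":0,"ax":0,"ay":0,"az":0,"grip":0}]' 
python3 - <<'E'
from kin import *
togo(SS+3*yc+20*zk,RR)
E
```

```text
time: 17.0
eef_pos: [513.0, -206.9, 96.3]
eef_rot: [0.941, -0.203, 0.267, -0.048]
contact_force: [-0.0, 0.2, -0.5]
finger_gap: 0.2
finger_force: 0.0
t 17.0 pos [ 513.  -206.9   96.3] j [-0.03  0.09 -0.9   0.08 -0.03  1.09] F [-0.   0.2 -0.5] gap 0.2 yaw -27.78
shift [ 4.9 49.  -5.1] turn [ 0.001  -0.0009 -0.0019]
```

```bash
python3 -m creep '[{"x":1.2,"y":8,"z":-4,"ax":0,"ay":0,"az":0,"grip":0},{"x":1.2,"y":14,"z":-1.1,"ax":0,"ay":0,"az":0,"grip":0},{"x":1.2,"y":14,"z":0,"ax":0,"ay":0,"az":0,"grip":0},{"x":1.2,"y":13,"z":0,"ax":0,"ay":0,"az":0,"grip":0},{"x":0,"y":0,"z":0,"ax":0,"ay":0,"az":0,"grip":0}]' 
python3 - <<'E'
from kin import *
togo(SS+3*yc+9*zk,RR)
E
```

```text
time: 17.42
eef_pos: [498.9, -254.7, 92.5]
eef_rot: [0.94, -0.204, 0.268, -0.048]
contact_force: [0.2, -1.2, 1.0]
finger_gap: 0.2
finger_force: 0.0
t 17.4167 pos [ 498.9 -254.7   92.5] j [-0.22  0.12 -0.67 -0.39 -0.25  1.71] F [ 0.2 -1.2  1. ] gap 0.2 yaw -27.92
shift [-0.8  1.3  9. ] turn [ 0.0015 -0.0025 -0.0038]
```

```bash
python3 -m creep '[{"x":-0.4,"y":0.6,"z":4.5,"ax":0,"ay":0,"az":0,"grip":0},{"x":-0.4,"y":0.7,"z":4.5,"ax":0,"ay":0,"az":0,"grip":0},{"x":0,"y":0,"z":0,"ax":0,"ay":0,"az":0,"grip":0}]' 
python3 -m creep '[{"x":0.2,"y":0.3,"z":2,"ax":0,"ay":0,"az":0,"grip":0},{"x":0,"y":0,"z":0,"ax":0,"ay":0,"az":0,"grip":0}]'
python3 -m creep '[{"x":0.2,"y":0.3,"z":2,"ax":0,"ay":0,"az":0,"grip":0},{"x":0,"y":0,"z":0,"ax":0,"ay":0,"az":0,"grip":0}]'
python3 -m creep '[{"x":0.2,"y":0.3,"z":2,"ax":0,"ay":0,"az":0,"grip":0},{"x":0,"y":0,"z":0,"ax":0,"ay":0,"az":0,"grip":0}]'
python3 - <<'E'
from kin import *
togo(SS+3*yc,RR)
E
```

```text
time: 17.67
eef_pos: [501.2, -253.9, 82.9]
eef_rot: [0.941, -0.203, 0.266, -0.048]
contact_force: [-0.9, -0.2, -0.0]
finger_gap: 0.5
finger_force: 0.0
time: 17.83
eef_pos: [502.4, -254.2, 82.1]
eef_rot: [0.941, -0.203, 0.267, -0.048]
contact_force: [-0.6, 0.5, -0.1]
finger_gap: 0.4
finger_force: 0.3
time: 18.0
eef_pos: [503.4, -254.7, 80.7]
eef_rot: [0.941, -0.203, 0.267, -0.048]
contact_force: [-1.6, 1.6, 1.2]
finger_gap: 0.4
finger_force: 1.1
time: 18.17
eef_pos: [504.5, -255.3, 79.1]
eef_rot: [0.941, -0.203, 0.267, -0.048]
contact_force: [-2.7, 2.4, 1.5]
finger_gap: 0.3
finger_force: 1.7
t 18.1667 pos [ 504.5 -255.3   79.1] j [-0.22  0.16 -0.66 -0.43 -0.24  1.76] F [-2.7  2.4  1.5] gap 0.3 yaw -27.78
shift [2.  1.6 3.5] turn [ 0.0016 -0.0008 -0.0021]
```

```bash
python3 -m creep '[{"x":0.2,"y":0.3,"z":2,"ax":0,"ay":0,"az":0,"grip":0},{"x":0,"y":0,"z":0,"ax":0,"ay":0,"az":0,"grip":0}]'
python3 -m creep '[{"x":0.2,"y":0.3,"z":1.3,"ax":0,"ay":0,"az":0,"grip":0},{"x":0,"y":0,"z":0,"ax":0,"ay":0,"az":0,"grip":0}]'
python3 -m creep '[{"x":0.2,"y":0.3,"z":1.3,"ax":0,"ay":0,"az":0,"grip":0},{"x":0,"y":0,"z":0,"ax":0,"ay":0,"az":0,"grip":0}]'
python3 - <<'E'
from kin import *
togo(SS+3*yc,RR)
E
```

```text
time: 18.33
eef_pos: [505.7, -255.8, 77.5]
eef_rot: [0.941, -0.203, 0.267, -0.048]
contact_force: [-3.3, 2.7, 2.7]
finger_gap: 0.7
finger_force: 2.3
time: 18.5
eef_pos: [506.1, -256.0, 76.8]
eef_rot: [0.941, -0.203, 0.267, -0.048]
contact_force: [-8.8, 7.3, 10.8]
finger_gap: 0.8
finger_force: 7.4
time: 18.67
eef_pos: [506.4, -256.1, 76.4]
eef_rot: [0.941, -0.203, 0.267, -0.049]
contact_force: [-17.3, 10.1, 23.7]
finger_gap: 0.4
finger_force: 15.2
t 18.6667 pos [ 506.4 -256.1   76.4] j [-0.23  0.17 -0.65 -0.44 -0.24  1.78] F [-17.3  10.1  23.7] gap 0.4 yaw -27.8
shift [1.6 1.  0.1] turn [ 0.0008 -0.0011 -0.0022]
```

About 6 mm of travel with the force rising to 5 N, then a hard stop, so the green key is fully down. Releasing and backing away clear.

```bash
python3 -m creep '[{"x":-0.5,"y":-0.8,"z":-5,"ax":0,"ay":0,"az":0,"grip":0},{"x":-1,"y":-1.6,"z":-10,"ax":0,"ay":0,"az":0,"grip":0},{"x":-2,"y":-3,"z":-20,"ax":0,"ay":0,"az":0,"grip":0},{"x":10,"y":-3,"z":-25,"ax":0,"ay":0,"az":0,"grip":0},{"x":15,"y":-3,"z":-25,"ax":0,"ay":0,"az":0,"grip":0}]' >/dev/null
python3 -m creep '[{"x":17,"y":0,"z":-28,"ax":0,"ay":0,"az":0,"grip":0},{"x":17,"y":0,"z":-28,"ax":0,"ay":0,"az":0,"grip":0},{"x":17,"y":-20,"z":-28,"ax":0,"ay":0,"az":0,"grip":0},{"x":0,"y":-30,"z":0,"ax":0,"ay":0,"az":0,"grip":0},{"x":0,"y":-30,"z":0,"ax":0,"ay":0,"az":0,"grip":0}]' 
python3 - <<'E'
from h import *
for c in("top","scene"): cv2.imwrite(f"pics/{c}4.png",optics.grab_frame(c)[:,:,::-1])
cv2.imwrite("pics/c4.png",np.vstack([np.hstack([cv2.resize(cv2.imread("pics/top4.png")[120:340,150:510],(0,0),fx=1.1,fy=1.1),cv2.resize(cv2.imread("pics/scene4.png")[120:420,150:470],(0,0),fx=1.1,fy=.8066)])]))
for n in("white","zero"):pass
A,B=[cv2.cvtColor(cv2.imread(f"pics/scene{i}.png"),cv2.COLOR_BGR2GRAY) for i in(0,4)]
for x,y in((355,324),(417,349),(374,270),(434,294),(398,308)):
    t=A[y-9:y+9,x-9:x+9]; r=cv2.matchTemplate(B[y-15:y+15,x-15:x+15],t,cv2.TM_CCOEFF_NORMED); _,v,_,p=cv2.minMaxLoc(r); print(round(v,3),p[0]-6,p[1]-6)
E
```

```text
time: 19.5
eef_pos: [509.6, -200.3, 277.2]
eef_rot: [0.939, -0.205, 0.271, -0.048]
contact_force: [0.2, -0.5, -1.0]
finger_gap: 0.4
finger_force: 0.0
0.998 0 0
0.957 0 0
1.0 0 0
0.999 0 0
0.642 -5 6
```

View pics/c4.png

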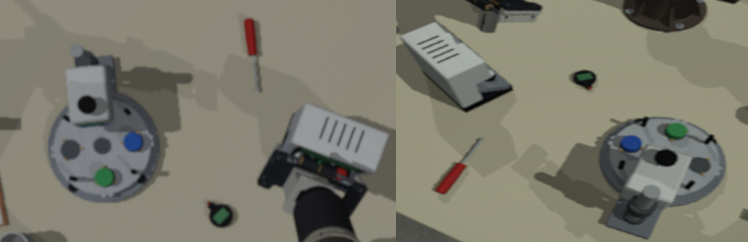

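The final view shows the turntable still home, the head down, blue and green in their nests, and the bystanders where they were. The arm is clear of everything. Handing in.

```bash
python3 -c "
from station import robot
print(robot.hand_in())"
```

```text
the job is handed in; nothing more can be done
None
```

I turned the table a quarter turn to its click so the yellow puck is under the probe, pushed the head down to its stop, pressed the white zero key and then the green start key to their stops and released both, left the red key alone, and handed the job in at about 20 s.

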